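# Hold a block in the moisture gauge

### The job

Test the lone tapered block for moisture: lift the loose cover off the gauge's slot by its wooden grip, hang it by its wire eye on the hook stand and let go of it. Then take the block that stands alone between the gauge and the hook stand by its narrow top, lower its foot upright through the slot until it is well below the guard plate's lip but clear of the sensor pad underneath, and finish still holding it there in the gripper, not let go and not forced against the plate. Do not knock over the oil can.

Things in the scene. Friction and masses are not known exactly. Their poses are not given: they have to be found in the camera images.
- gauge_slot (a point): Centre of the slot in the guard plate on top of the grey moisture gauge (fixed box 120 x 96 mm, 65 mm high), level with the plate's top. z up, x along the slot. Slot 51.5 mm long (x), 29.5 mm wide (y). A 45 degree bevel 6 mm deep leads in (mouth 63.5 x 41.5 mm), then 8 mm of straight wall, then a wider well. The sensor pad is the well's floor, 50 mm below this point.
- cover_grip (a point): Middle of the upright wooden grip (24 x 18 mm, 42 mm tall) of the loose slot cover, a steel plate 84 x 60 x 6 mm, 0.16 kg, lying on the gauge over the slot. z up, x along the plate's length and the grip's 24 mm side, y along its 18 mm side. Grip top 21 mm above this point, lower end 21 mm below. Plate underside 69 mm below; a tongue goes 8 mm lower, into the slot, with 7 mm total play.
- cover_eye (a point): Middle of the top bar of the cover's wire eye, 23 mm straight below the centre of the grip. The eye is an upright rectangle of 6 mm wire in the cover's y-z plane: clear opening 46 mm wide (y) and 37 mm high, from 3 mm to 40 mm below this point.
- hook_seat (a point): Top side of the level round arm (8 mm thick) of the fixed hook stand, where the eye's bar shall rest: 85 mm from the post, 24 mm short of the upturned tip. x points from the tip to the post, z up. The tip rises between 15 and 28 mm from here, to 16 mm above this point. A resting bar has its centre 3 mm above here. The post (14 mm thick) ends below the arm's top.
- block_center (a point): Centre, half-way up, of the lone hardwood block, 62 mm tall, 0.05 kg, standing between the gauge and the hook stand. z up, y along the foot's length, x through its thickness. The lowest 23 mm is straight, 49.5 (y) x 27.5 mm (x); above that all sides slope in to 29 (y) x 18 mm (x) at the top. Gripped across x by its upper 30 mm, the lower half stays free for the slot.
- block: The same block, origin under the middle of its foot, 31 mm below its centre.
- cover: The slot cover; origin in the underside of its plate, 69 mm below the centre of the grip.
- hook: The hook stand; origin on the bench, 124 mm straight below the seat, 85 mm in front of the post.
- gauge: The moisture gauge; origin under its middle, 65 mm below the slot's mouth.
- oiler: Dark green oil can with a thin bent spout, 64 mm across, 177 mm high, standing at the back; not to be knocked over. Origin under its foot, z up.
Mind the look-alikes: they are no part of the job. What is shaped like the cover but blue or red is not meant.

How it is judged (in metres and radians):
On the way:
1. the cover hangs by its eye on the hook arm, let go (contact force between cover and hook above 0.5 N and contact force between cover and the fingers below 0.05 N and z of cover_eye in the frame of hook_seat between -0.004 and 0.012 m and distance between cover_eye and hook_seat below 0.065 m), for 0.3 s.
At the end, for the whole second after the job is handed in: The cover hangs by its eye on the hook arm, not touched by the fingers; the block is gripped, upright within 0.15 rad and still, in the slot with its foot 17 to 45 mm below the top of the guard plate (so at least 4 mm above the sensor pad), and presses on the gauge with less than 15 N (all of step 1 and horizontal distance between block_center and gauge_slot below 0.012 m and z of block_center in the frame of gauge_slot between -0.0145 and 0.0145 m and angle between block_center's own z axis and vertical below 0.15 rad and contact force between block and the fingers above 2 N and contact force between block and gauge below 15 N and linear speed of block below 0.02 m/s); the arm keeps its last pose, push and grip.
It fails at once if the oil can is knocked over (angle between oiler's own z axis and vertical above 0.5 rad).
It also fails if it takes over 54 s, if anything falls off the work surface, if the arm or the gripper's body presses on something with over 40 N, if the wrist force passes 120 N, or if a joint passes its speed limit or range.

### The arm

A 6-joint arm with a two-finger parallel gripper is mounted at the origin on a cart in front of the work surface, level with it; the furniture and walls round the work are solid. World frame = base frame: x ahead of the robot, y to its left, z up, the work surface at z = 0. Lengths are in mm, angles in rad, forces in N, time in s.
With the tool pointing down it reaches from about 300 to 875 mm from the base axis. Payload 6.4 kg.
Tool frame: the origin (TCP) lies between the finger pads; the fingertips stand 19 mm ahead of it and the grasp point (between the pads) is the TCP; z points along the fingers, y is the line along which they close (so a half turn about z gives the same grasp; the last joint's range is limited). The gripper opens to 88 mm and grips with 3 to 60 N. Pads are 18 mm wide; open, the fingers measure 123 mm over their backs; the gripper's body (75 mm by 187 mm) begins 45 mm behind the grasp point.
Start: joints at [0.993, 0.181, 1.607, -0, 1.354, -0.206], TCP at [208.883, 535.732, 257.714] pointing down, gripper open.
Joint ranges: [-2.99, 2.99], [-0.89, 2.07], [0.3, 2.58], [-1.14, 4.28], [0, 2.63], [-3.12, 3.12]. Speed limits (rad/s): [2.57, 2.57, 3.01, 3.14, 3.14, 3.14].

### API

Orientations are given as a unit quaternion [w, x, y, z].
In Python, from station import robot, cams gives the robot as it stands. The module is installed in compiled form; this text tells all that it offers.
- The arm moves only by the shell command python3 -m inch 'ROWS' [FORCE]. ROWS is JSON, a list that holds one entry, the list of rows, each a list of 7 numbers: the finger opening in mm, from 0 to 88.1, then the shift along the tool's x, y, z in mm, then the turn, a rotation vector about the tool's x, y, z in rad. A call has exactly 5 rows; each row is the pose to reach, as a shift and turn from the pose commanded when the call began, along the tool's axes at that moment; what a row does not reach only later rows make up. A row lasts 1/10 s, in which the tool goes at most 50 mm and 8.59 degrees, less where a joint would pass 70% of its speed; a pose out of reach is approached as far as the arm can. A call with a gripper value outside its range is refused whole. The fingers move at their own pace and stop on an object; FORCE is the grip in N (left out, the last holds). Time passes only in rows, so rows that repeat a pose let the fingers close, or fill a call up. It gives the time, the measured TCP pose, the force, the opening and the grip force at its end, in the units of the state.
- robot.get_state(): the state, without advancing time (a new reading comes with each control period).
- cams.get_image(name): name is "scene" or "side" or "wrist"; returns the picture (384x512x3 uint8, red, green, blue); there is no depth.
- cams.calibration(name): a dict with "fx", "fy", "cx", "cy" (pixels), "R" (3x3) and "t" (3): a world point X has camera coordinates R X + t; the wrist camera has in their place "mount" (4x4, takes a point from camera to tool coordinates, whose origin is the TCP and whose axes are the flange's). Camera axes: x right, y down, z forward; pixel columns grow to the right and rows downward; lengths in mm; the calibration is good to about 2 mm. A picture is of the moment at which its call begins: read the wrist's pose just before it. calibration takes no time and is no camera call.
- robot.hand_in(): hands the job in; it is judged then, once.
The state is a dict: "clock": time; "joint_pos": joint angles; "dq": joint speeds; "tau": joint torques, N m; "eef_pos": TCP position; "ee_rot": TCP orientation; "contact_force": force on the tool from outside, world axes, zero at the start; "torque": the same for the moment, N m; "gripper_width": finger opening in mm; "grip_force": force on a finger pad.
Only numpy, scipy, OpenCV 4.12 (cv2) and the standard library are available. Lean on these libraries where they do the work, as an engineer would, in place of code of your own. Each camera call takes 0.05 s, during which the arm holds its last target. There are 200 camera calls.

## Working session

There is one attempt and no reset: what is moved stays moved. The work goes in short steps, Python scripts to look and compute and a shell command to move; the robot and the scene stay as the last step left them, time stands still between calls to the robot, and variables do not carry over. Pictures are saved under pics/ and viewed, at most 12 in all, crops included, and the job is handed in when it is done.

```bash
mkdir -p pics
python3 - <<'E'
from station import robot,cams
import cv2
s=robot.get_state();print({k:s[k] for k in('clock','eef_pos','ee_rot','gripper_width','contact_force')})
for n in("scene","side"):
    im=cams.get_image(n)[:,:,::-1];cv2.imwrite(f"pics/{n}1.png",cv2.resize(im,(800,600),interpolation=cv2.INTER_CUBIC))
    c=cams.calibration(n);print(n,c)
print(cams.calibration("wrist"))
E
```

```text
{'clock': 0.0, 'eef_pos': array([208.60042843, 535.31152621, 256.83761851]), 'ee_rot': array([-3.11867995e-04,  1.84816685e-01,  9.82772655e-01, -7.77612240e-04]), 'gripper_width': 88.24502354876886, 'contact_force': array([-0.06991693,  0.17648297,  0.0005848 ])}
scene {'fx': 436.21749415142847, 'fy': 436.21749415142847, 'cx': 254.35630112834747, 'cy': 191.54882572999273, 'R': array([[ 5.26140085e-01, -8.50397892e-01,  1.88986583e-04],
       [-5.83369575e-01, -3.61091688e-01, -7.27525073e-01],
       [ 6.18754030e-01,  3.82669855e-01, -6.86081069e-01]]), 't': array([-287.4268272 ,  382.56809909,  671.06307627])}
side {'fx': 435.09220289390026, 'fy': 435.09220289390026, 'cx': 261.14355536741243, 'cy': 191.61415685138698, 'R': array([[-0.99660152, -0.08236559, -0.00114826],
       [-0.04018383,  0.4982876 , -0.8660801 ],
       [ 0.07190736, -0.8630906 , -0.49990394]]), 't': array([ 507.65118197,  150.14467592, 1031.79002796])}
{'fx': 284.1685788557418, 'fy': 284.1685788557418, 'cx': 256.7153624070749, 'cy': 190.60941658543098, 'mount': array([[ 2.64173887e-04, -9.55692753e-01, -2.94365914e-01,
         7.58951518e+01],
       [ 9.99999904e-01,  1.49748371e-04,  4.11258312e-04,
         1.11078213e-01],
       [-3.48955772e-04, -2.94365994e-01,  9.55692702e-01,
        -1.26539828e+02],
       [ 0.00000000e+00,  0.00000000e+00,  0.00000000e+00,
         1.00000000e+00]])}
```

View pics/scene1.png

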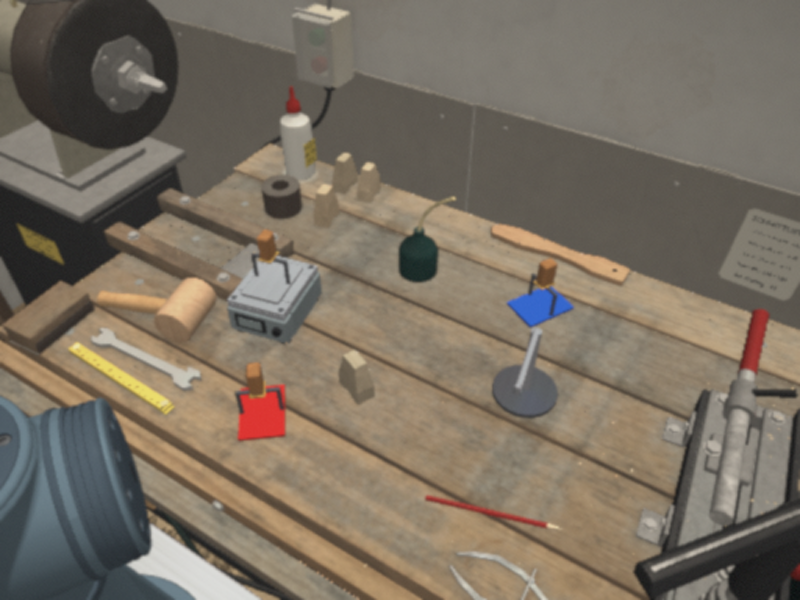

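View pics/side1.png

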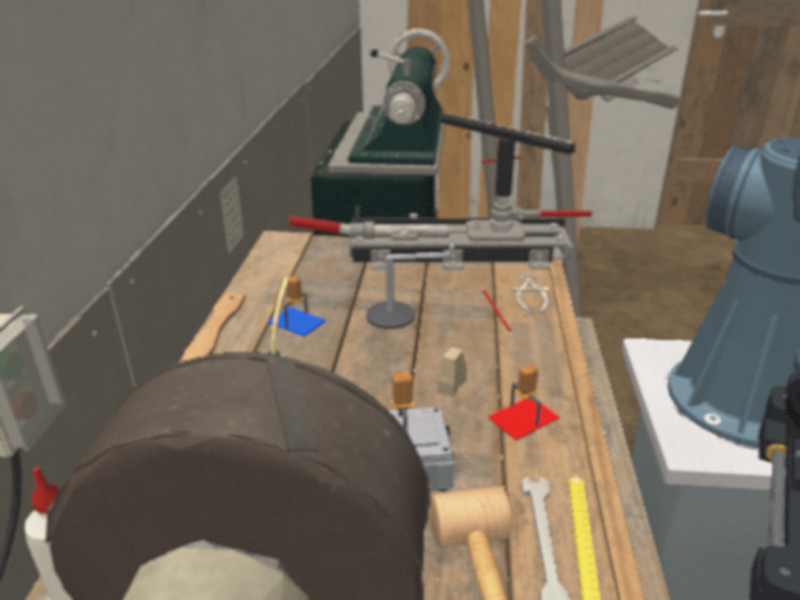

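Run:
```python
from station import robot,cams
import cv2,numpy as np
a=cams.get_image("scene")[:,:,::-1];b=cams.get_image("side")[:,:,::-1]
cr=lambda im,x,y,w,h,k:cv2.resize(im[y:y+h,x:x+w],None,fx=k,fy=k,interpolation=cv2.INTER_CUBIC)
o=np.zeros((600,800,3),np.uint8)
o[0:600,0:400]=np.vstack([cr(a,140,140,100,75,4),cr(a,300,190,100,75,4)])
o[0:600,400:800]=np.vstack([cr(b,230,150,100,75,4),cr(b,230,220,100,75,4)])
cv2.imwrite("pics/c1.png",o)
```

```text
(no output)
```

View pics/c1.png

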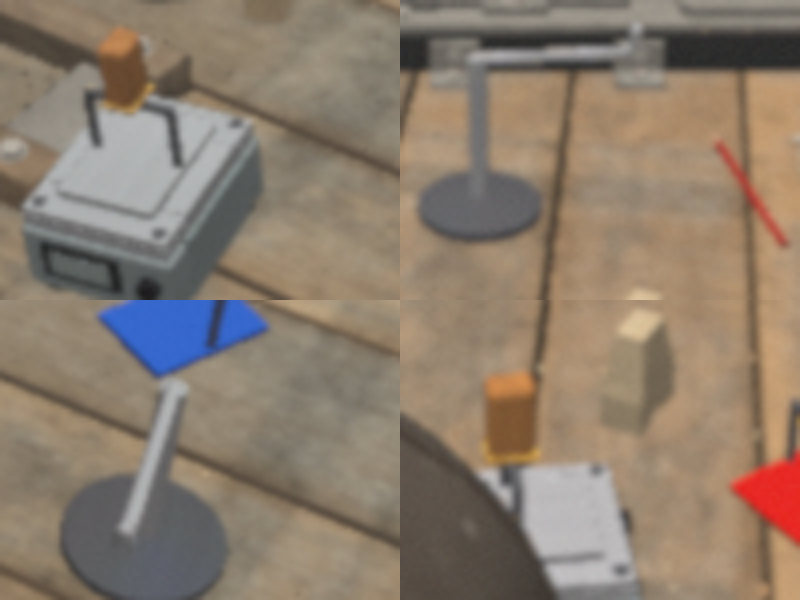

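```bash
cat > h.py <<'E'
import numpy as np,cv2
from station import robot,cams
from scipy.spatial.transform import Rotation as Ro
def ray(c,uv):
    d=np.array([(uv[0]-c["cx"])/c["fx"],(uv[1]-c["cy"])/c["fy"],1]);return -c["R"].T@c["t"],c["R"].T@d
def onz(c,uv,z):
    o,d=ray(c,uv);return o+d*(z-o[2])/d[2]
def tri(rs):
    A=0;b=0
    for o,d in rs:
        d=d/np.linalg.norm(d);P=np.eye(3)-np.outer(d,d);A=A+P;b=b+P@o
    return np.linalg.solve(A,b)
def wcam(s=None):
    s=s or robot.get_state();c=dict(cams.calibration("wrist"))
    q=s["ee_rot"];T=np.eye(4);T[:3,:3]=Ro.from_quat([q[1],q[2],q[3],q[0]]).as_matrix();T[:3,3]=s["eef_pos"]
    M=np.linalg.inv(T@c["mount"]);c["R"]=M[:3,:3];c["t"]=M[:3,3];return c
def proj(c,X):
    p=c["R"]@np.asarray(X,float)+c["t"];return p[0]/p[2]*c["fx"]+c["cx"],p[1]/p[2]*c["fy"]+c["cy"]
E
cat > m.py <<'E'
from h import *
np.set_printoptions(precision=1,suppress=True)
A,B=cams.calibration("scene"),cams.calibration("side")
for n,a,b in [("grip",(171,149.5),(257.5,240)),("blk",(223.4,228),(290,225.5)),("post",(343,210.7),(249.5,165)),("armend",(331.75,247.5),(287.5,160))]:
    print(n,tri([ray(A,a),ray(B,b)]))
for z,L in[(71,[(58,190),(155,213),(213,125)]),(65,[(25,208),(175,252),(258,122)])]:
    P=[onz(A,(140+x/4,140+y/4),z)for x,y in L];print(z,*P,"ctr",(P[0]+P[2])/2,"ang",[np.degrees(np.arctan2(*(P[i+1]-P[i])[1::-1])) for i in(0,1)])
E
python3 m.py
```

```text
grip [502.4 187.9 153.2]
blk [440.    8.9  65.7]
post [ 558.9 -195.8  120.2]
armend [ 456.3 -217.5  128.1]
71 [454.3 207.7  71. ] [468.3 149.3  71. ] [545.  167.9  71. ] ctr [499.7 187.8  71. ] ang [np.float64(-76.5014723037782), np.float64(13.589344447693719)]
65 [437.6 218.7  65. ] [454.4 125.   65. ] [566.5 151.6  65. ] ctr [502.1 185.1  65. ] ang [np.float64(-79.87699441277678), np.float64(13.356307244546198)]
```

```bash
cat >> h.py <<'E'
def go(x,y,z,yaw=None):
    "tool shift and turn from the present pose to TCP x,y,z pointing down with tool y at yaw deg"
    s=robot.get_state();q=s["ee_rot"];R=Ro.from_quat([q[1],q[2],q[3],q[0]])
    cur=R.as_matrix();yc=np.degrees(np.arctan2(cur[1,1],cur[0,1]))
    if yaw is None:yaw=yc
    a=np.radians(yaw);G=np.array([[np.sin(a),np.cos(a),0],[-np.cos(a),np.sin(a),0],[0,0,-1.]])
    G[:,0]=np.cross(G[:,1],G[:,2])
    print("t",round(s["clock"],2),"at",s["eef_pos"].round(1),"yaw",round(yc,1),"shift",R.inv().apply(np.array([x,y,z])-s["eef_pos"]).round(1),"turn",(R.inv()*Ro.from_matrix(G)).as_rotvec().round(3))
E
python3 - <<'E'
from h import *
A=cams.calibration("scene")
print("oiler",onz(A,(418/1.5625,272/1.5625),0))
go(502,188,215,103.4)
E
```

```text
oiler [699.15156599  54.6665565    0.        ]
t 0.2 at [208.7 535.5 257.2] yaw 68.7 shift [-399.5 -217.1   42.3] turn [-0.001 -0.001 -0.606]
```

```bash
python3 -m inch '[[[88,-80,-43,8,0,0,-0.12],[88,-160,-87,17,0,0,-0.24],[88,-240,-130,25,0,0,-0.36],[88,-320,-174,34,0,0,-0.48],[88,-400,-217,42,0,0,-0.606]]]'; python3 -c "
from h import *
go(502,188,215,103.4)"
```

```text
clock: 0.7
eef_pos: [369.6, 345.0, 234.7]
ee_rot: [0.0, -0.118, 0.993, 0.0]
contact_force: [0.3, 1.7, -1.1]
gripper_width: 87.7
grip_force: 0.0
t 0.7 at [369.6 345.  234.7] yaw 103.5 shift [ -91.9 -183.6   19.7] turn [0.    0.    0.002]
```

```bash
python3 -m inch '[[[88,-22,-45,5,0,0,0],[88,-45,-90,10,0,0,0],[88,-68,-135,15,0,0,0],[88,-92,-184,20,0,0,0],[88,-92,-184,20,0,0,0]]]'; python3 -m inch '[[[88,0,0,0,0,0,0],[88,0,0,0,0,0,0],[88,0,0,0,0,0,0],[88,0,0,0,0,0,0],[88,0,0,0,0,0,0]]]'; python3 -c "
from h import *
go(502,188,215,103.4)
c=wcam();im=cams.get_image('wrist')[:,:,::-1];cv2.imwrite('pics/w1.png',cv2.resize(im,(800,600),interpolation=cv2.INTER_CUBIC))
print(np.array(proj(c,[502,188,155]))*1.5625,np.array(proj(c,[502,188,71]))*1.5625)
import pickle;pickle.dump(c,open('w1.pkl','wb'))"
```

```text
clock: 1.2
eef_pos: [503.1, 184.4, 214.3]
ee_rot: [0.0, -0.113, 0.994, -0.001]
contact_force: [-0.3, 0.3, -0.4]
gripper_width: 88.1
grip_force: 0.0
clock: 1.7
eef_pos: [500.0, 189.6, 215.1]
ee_rot: [0.0, -0.116, 0.993, 0.0]
contact_force: [0.2, -0.3, -0.4]
gripper_width: 88.1
grip_force: 0.0
t 1.7 at [500.  189.6 215.1] yaw 103.3 shift [-1.6 -2.   0.1] turn [ 0.     0.    -0.001]
[396.50159508 339.84914695] [397.83160698 288.79592614]
```

View pics/w1.png

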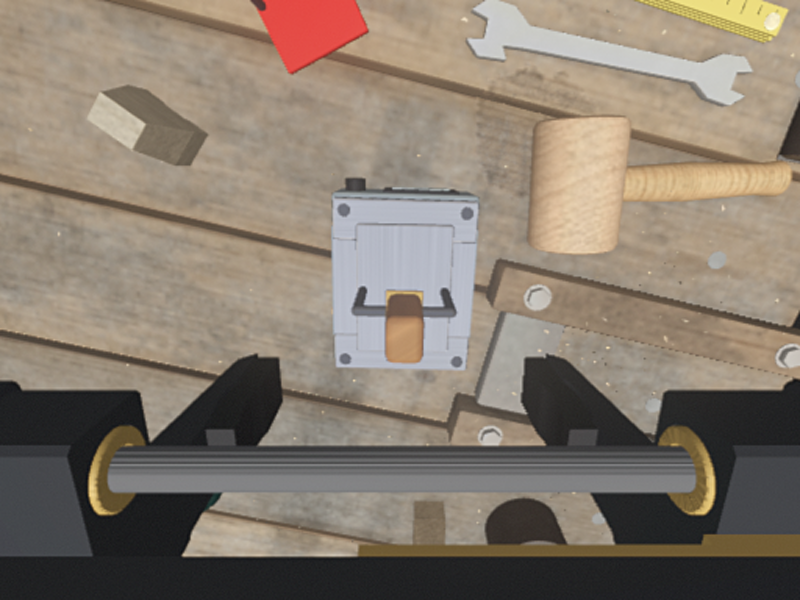

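Run:
```python
from h import *
import pickle
np.set_printoptions(precision=1,suppress=True)
c=pickle.load(open('w1.pkl','rb'));f=lambda u,v,z:onz(c,(u/1.5625,v/1.5625),z)
print("grip",f(404,342,155))
for n,z,L in[("gauge",65,[(332,192),(478,198),(467,368),(335,367)]),("screws",65,[(344,210),(467,214),(457,362),(345,359)]),("plate",71,[(357,224),(453,224),(449,351),(357,347)]),("blocktop",62,[(104,90),(144,118),(133,149),(88,117)])]:
    P=np.array([f(u,v,z) for u,v in L]);r=cv2.minAreaRect(P[:,:2].astype(np.float32))
    d=(P[0]+P[1]-P[2]-P[3]);print(n,P.mean(0),r,"long ang",np.degrees(np.arctan2(d[1],d[0])),"e01",P[1]-P[0],"e12",P[2]-P[1])
print("blkfoot",[f(u,v,0) for u,v in[(178,165),(207,133),(126,142)]])
```

```text
grip [502.2 191.5 155. ]
gauge [501.3 191.2  65. ] ((501.43212890625, 191.61129760742188), (116.8767318725586, 90.41531372070312), 11.729872703552246) long ang -167.89618654010926 e01 [-17.   87.3   0. ] e12 [111.3  24.7   0. ]
screws [503.7 191.9  65. ] ((503.6860046386719, 192.0975341796875), (100.10877227783203, 76.37115478515625), 11.568746566772461) long ang -168.24457471071034 e01 [-15.1  74.2   0. ] e12 [97.7 20.7  0. ]
plate [501.4 191.9  71. ] ((502.17486572265625, 191.50552368164062), (83.72005462646484, 60.84194564819336), 13.35171890258789) long ang -167.3917453021775 e01 [-13.4  56.7   0. ] e12 [81.4 19.6  0. ]
blocktop [441.6   4.9  62. ] ((441.6761779785156, 5.403898239135742), (29.21108055114746, 19.456335067749023), 65.88401794433594) long ang 158.9032250695237 e01 [ 9.9 23.4  0. ] e12 [19.  -5.3  0. ]
blkfoot [array([466.9,  12.8,   0. ]), array([439.8,  31.2,   0. ]), array([459.5, -25.4,   0. ])]
```

```bash
python3 -c "
from h import *
go(502,191.6,140,102.8)"
```

```text
t 1.75 at [500.1 189.4 215. ] yaw 103.3 shift [-2.3  1.7 75. ] turn [-0.     0.     0.009]
```

```bash
python3 -m inch '[[[88,-2.3,1.7,25,0,0,0.009],[70,-2.3,1.7,50,0,0,0.009],[50,-2.3,1.7,75,0,0,0.009],[30,-2.3,1.7,75,0,0,0.009],[0,-2.3,1.7,75,0,0,0.009]]]' 30;python3 -m inch '[[[0,0,0,0,0,0,0],[0,0,0,0,0,0,0],[0,0,0,0,0,0,0],[0,0,0,0,0,0,0],[0,0,0,0,0,0,0]]]'; python3 -c "
from h import *
go(502,191.6,220,102.8)"
```

```text
clock: 2.25
eef_pos: [502.2, 191.0, 140.1]
ee_rot: [-0.0, -0.111, 0.994, 0.0]
contact_force: [-1.1, 0.1, -0.7]
gripper_width: 57.9
grip_force: 0.0
clock: 2.75
eef_pos: [502.5, 190.8, 140.2]
ee_rot: [0.0, -0.111, 0.994, 0.0]
contact_force: [-0.2, 0.9, 0.9]
gripper_width: 17.9
grip_force: 1.0
t 2.75 at [502.5 190.8 140.2] yaw 102.7 shift [  0.3   0.9 -79.8] turn [ 0.     0.001 -0.001]
```

```bash
python3 -m inch '[[[0,0,0,0,0,0,0],[0,0,0,-10,0,0,0],[0,0,0,-25,0,0,0],[0,0,0,-50,0,0,0],[0,0,0,-80,0,0,0]]]';python3 -m inch '[[[0,0,0,0,0,0,0],[0,0,0,0,0,0,0],[0,0,0,0,0,0,0],[0,0,0,0,0,0,0],[0,0,0,0,0,0,0]]]'; python3 -c "
from h import *
go(372,-100,220,102.4)
c=cams.calibration('scene')
print(np.array(proj(c,[502,191,235])),robot.get_state()['grip_force'])"
```

```text
clock: 3.25
eef_pos: [501.5, 190.6, 220.1]
ee_rot: [-0.001, -0.111, 0.994, -0.0]
contact_force: [-0.4, 0.4, -1.8]
gripper_width: 17.3
grip_force: 29.9
clock: 3.75
eef_pos: [501.7, 190.6, 218.6]
ee_rot: [-0.001, -0.111, 0.994, -0.0]
contact_force: [-0.4, -0.0, -1.1]
gripper_width: 18.0
grip_force: 29.9
t 3.75 at [501.7 190.6 218.6] yaw 102.7 shift [ 190.5 -255.    -1. ] turn [ 0.    -0.002  0.005]
[163.70601373 118.21260395] 29.940678864950314
```

```bash
python3 -c "
from h import *
go(550,-60,222,102.4)"
```

```text
t 3.75 at [501.7 190.6 218.6] yaw 102.7 shift [   8.1 -255.1   -3.4] turn [ 0.    -0.002  0.005]
```

```bash
python3 -m inch '[[[0,0,-30,-1,0,0,0],[0,2,-75,-2,0,0,0],[0,4,-120,-3,0,0,0],[0,6,-165,-3,0,0,0],[0,8,-205,-3,0,0,0]]]';python3 -m inch '[[[0,0,-30,0,0,0,0],[0,0,-50,0,0,0,0],[0,0,-50,0,0,0,0],[0,0,-50,0,0,0,0],[0,0,-50,0,0,0,0]]]'; python3 -c "
from h import *
go(398,-230,177,102.4)
c=wcam();im=cams.get_image('wrist')[:,:,::-1];cv2.imwrite('pics/w2.png',cv2.resize(im,(800,600),interpolation=cv2.INTER_CUBIC))
import pickle;pickle.dump(c,open('w2.pkl','wb'))"
```

```text
clock: 4.25
eef_pos: [539.6, -12.9, 222.4]
ee_rot: [-0.0, -0.111, 0.994, 0.0]
contact_force: [-0.0, 0.4, -1.0]
gripper_width: 17.7
grip_force: 29.9
clock: 4.75
eef_pos: [550.3, -58.6, 222.4]
ee_rot: [-0.0, -0.111, 0.994, 0.0]
contact_force: [-1.1, -0.7, -1.7]
gripper_width: 17.5
grip_force: 29.9
t 4.75 at [550.3 -58.6 222.4] yaw 102.8 shift [ 186.3 -133.5   45.4] turn [ 0.001 -0.001  0.006]
```

View pics/w2.png

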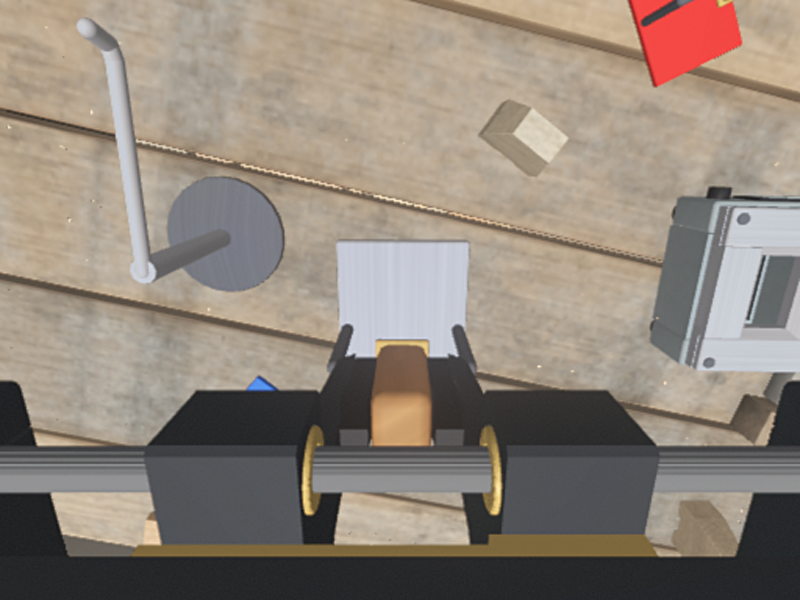

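Run:
```python
from h import *
import pickle
np.set_printoptions(precision=1,suppress=True)
c=pickle.load(open('w2.pkl','rb'));f=lambda u,v,z:onz(c,(u/1.5625,v/1.5625),z)
p=f(146,271,120);q=f(113,52,120);t=f(84,25,138)
d=(p-q)/np.linalg.norm(p-q);print("post",p,"bend",q,np.linalg.norm(p-q),"tip",t,np.linalg.norm((p-t)[:2]),"ang",np.degrees(np.arctan2(d[1],d[0])),"seat",p-85*d,"base",f(225,234,0))
P=np.array([f(u,v,62) for u,v in [(527,105),(568,137),(552,160),(512,128)]]);print(P.mean(0),P,cv2.minAreaRect(P[:,:2].astype(np.float32)))
```

```text
post [ 560.4 -194.7  120. ] bend [ 458.7 -215.4  120. ] 103.70494861442282 tip [ 452.5 -216.6  138. ] 110.00944506767141 ang 11.518241594728245 seat [ 477.1 -211.7  120. ] base [ 560.3 -198.3    0. ]
[441.5   3.3  62. ] [[428.4  -9.1  62. ]
 [440.   20.7  62. ]
 [454.9  15.5  62. ]
 [442.7 -14.   62. ]] ((441.6568298339844, 3.2056617736816406), (32.54719161987305, 15.78376579284668), 68.58936309814453)
```

```bash
python3 -m inch '[[[0,45,0,0,0,0,0],[0,90,-5,0,0,0,0],[0,135,-25,0,0,0,0.01],[0,165,-60,10,0,0,0.02],[0,180,-95,25,0,0,0.02]]]';python3 -m inch '[[[0,0,0,0,0,0,0],[0,0,0,0,0,0,0],[0,0,0,0,0,0,0],[0,0,0,0,0,0,0],[0,0,0,0,0,0,0]]]'; python3 -c "
from h import *
go(396.7,-229,177,101.6)"
```

```text
clock: 5.3
eef_pos: [395.0, -192.2, 198.7]
ee_rot: [0.001, -0.102, 0.995, -0.001]
contact_force: [1.2, -0.6, -0.6]
gripper_width: 17.9
grip_force: 30.0
clock: 5.8
eef_pos: [396.5, -191.1, 198.1]
ee_rot: [0.0, -0.102, 0.995, -0.0]
contact_force: [-0.6, 0.5, -0.5]
gripper_width: 17.8
grip_force: 30.0
t 5.8 at [ 396.5 -191.1  198.1] yaw 101.7 shift [  7.5 -37.2  21.1] turn [-0.     0.     0.002]
```

```bash
python3 -m inch '[[[0,3,-15,7,0,0,0],[0,7,-37,14,0,0,0],[0,7.5,-37,21,0,0,0],[0,7.5,-37,21,0,0,0],[0,7.5,-37,21,0,0,0]]]';python3 -m inch '[[[0,0,0,0,0,0,0],[0,0,0,0,0,0,0],[0,0,0,0,0,0,0],[0,0,0,0,0,0,0],[0,0,0,0,0,0,0]]]'; python3 -c "
from h import *
go(477,-212.5,177,101.6)
a=cams.get_image('side')[:,:,::-1];b=cams.get_image('scene')[:,:,::-1]
cv2.imwrite('pics/s2.png',np.hstack([cv2.resize(a[90:210,235:335],(400,480),interpolation=cv2.INTER_CUBIC),cv2.resize(b[170:290,290:390],(400,480),interpolation=cv2.INTER_CUBIC)]))"
```

```text
clock: 6.3
eef_pos: [395.8, -229.2, 176.3]
ee_rot: [-0.0, -0.101, 0.995, 0.001]
contact_force: [0.7, 0.3, -0.5]
gripper_width: 18.0
grip_force: 30.0
clock: 6.8
eef_pos: [396.1, -229.7, 177.0]
ee_rot: [0.0, -0.101, 0.995, -0.0]
contact_force: [-0.3, 0.2, -1.9]
gripper_width: 17.7
grip_force: 30.0
t 6.8 at [ 396.1 -229.7  177. ] yaw 101.6 shift [-82.7   0.6  -0. ] turn [-0.  0. -0.]
```

View pics/s2.png

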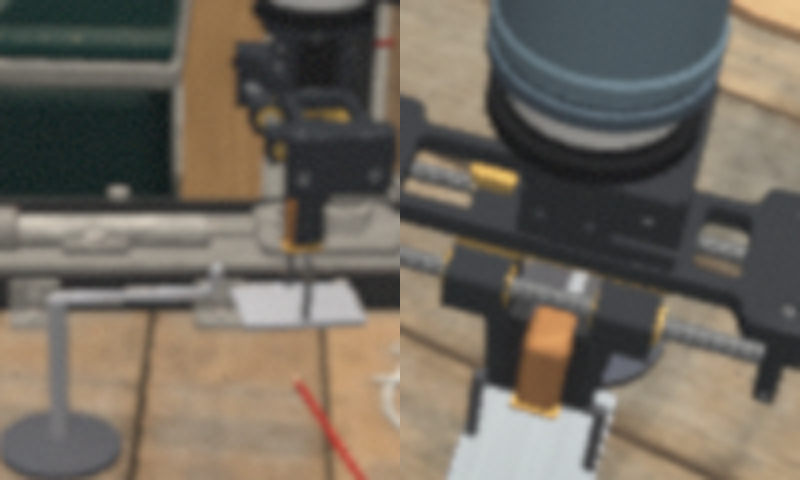

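The side view shows the plate just short of the tip and level for threading (tip at (215,270), eye above the plate at (305,250-320)). I'll thread it now.

```bash
python3 -m inch '[[[0,-12,0,0,0,0,0],[0,-28,0,0,0,0,0],[0,-45,0.3,0,0,0,0],[0,-62,0.6,0,0,0,0],[0,-79,0.6,0,0,0,0]]]';python3 -m inch '[[[0,-4,0,0,0,0,0],[0,-4,0,0,0,0,0],[0,-4,0,0,0,0,0],[0,-4,0,7,0,0,0],[0,-4,0,13,0,0,0]]]'; python3 -c "
from h import *
go(477,-212.5,156,101.6)"
```

```text
clock: 7.4
eef_pos: [475.3, -212.7, 176.7]
ee_rot: [0.0, -0.101, 0.995, 0.0]
contact_force: [1.2, -0.6, -1.6]
gripper_width: 17.8
grip_force: 30.0
clock: 7.9
eef_pos: [476.8, -212.6, 163.3]
ee_rot: [-0.0, -0.1, 0.995, 0.0]
contact_force: [0.0, 0.5, -2.2]
gripper_width: 17.9
grip_force: 30.0
t 7.9 at [ 476.8 -212.6  163.3] yaw 101.5 shift [-0.2  0.1  7.3] turn [ 0.    -0.    -0.001]
```

```bash
python3 -m inch '[[[0,0,0,2,0,0,0],[0,0,0,4,0,0,0],[0,0,0,6,0,0,0],[0,0,0,7,0,0,0],[0,0,0,7,0,0,0]]]'; python3 -m inch '[[[0,0,0,0.5,0,0,0],[0,0,0,0.5,0,0,0],[0,0,0,0.5,0,0,0],[0,0,0,0.5,0,0,0],[0,0,0,0.5,0,0,0]]]'
```

```text
clock: 8.4
eef_pos: [477.3, -212.5, 156.8]
ee_rot: [-0.0, -0.101, 0.995, 0.0]
contact_force: [0.3, -0.4, -0.5]
gripper_width: 18.0
grip_force: 30.0
clock: 8.9
eef_pos: [477.3, -212.5, 156.4]
ee_rot: [0.0, -0.101, 0.995, -0.0]
contact_force: [-1.2, -0.1, -1.1]
gripper_width: 18.0
grip_force: 30.0
```

```bash
python3 -m inch '[[[0,0,0,0.5,0,0,0],[0,0,0,1,0,0,0],[0,0,0,1.5,0,0,0],[0,0,0,1.5,0,0,0],[0,0,0,1.5,0,0,0]]]'; python3 -m inch '[[[0,0,0,0,0,0,0],[0,0,0,0,0,0,0],[0,0,0,0,0,0,0],[0,0,0,0,0,0,0],[0,0,0,0,0,0,0]]]'
```

```text
clock: 9.4
eef_pos: [477.4, -212.6, 155.3]
ee_rot: [0.0, -0.101, 0.995, -0.0]
contact_force: [-2.0, 1.7, 4.7]
gripper_width: 17.7
grip_force: 30.0
clock: 9.9
eef_pos: [477.5, -212.6, 155.3]
ee_rot: [0.0, -0.101, 0.995, -0.0]
contact_force: [-1.3, 0.5, 5.4]
gripper_width: 17.3
grip_force: 30.0
```

```bash
python3 -m inch '[[[0,0,0,-0.5,0,0,0],[0,0,0,-0.5,0,0,0],[22,0,0,-0.5,0,0,0],[30,0,0,-0.5,0,0,0],[40,0,0,-0.5,0,0,0]]]'; python3 -m inch '[[[60,0,0,0,0,0,0],[60,0,0,0,0,0,0],[60,0,0,-5,0,0,0],[60,0,0,-25,0,0,0],[60,0,0,-60,0,0,0]]]';python3 -m inch '[[[88,0,0,-30,0,0,0],[88,0,0,-40,0,0,0],[88,0,0,-40,0,0,0],[88,0,0,-40,0,0,0],[88,0,0,-40,0,0,0]]]'; python3 -c "
from h import *
go(460,0,170,157.5);go(460,0,170,-22.5)
c=wcam();im=cams.get_image('wrist')[:,:,::-1];a=cams.get_image('side')[:,:,::-1]
o=np.hstack([cv2.resize(im,(512,384)),cv2.resize(a[126:222,218:290],(288,384),interpolation=cv2.INTER_CUBIC)])
cv2.imwrite('pics/w3.png',o)"
```

```text
clock: 10.4
eef_pos: [477.1, -212.5, 155.0]
ee_rot: [-0.0, -0.101, 0.995, 0.0]
contact_force: [-0.0, -0.0, -0.3]
gripper_width: 35.5
grip_force: 0.0
clock: 10.9
eef_pos: [475.9, -211.6, 214.0]
ee_rot: [-0.002, -0.101, 0.995, 0.002]
contact_force: [1.0, -0.6, 0.6]
gripper_width: 60.5
grip_force: 0.0
clock: 11.4
eef_pos: [476.4, -211.9, 253.4]
ee_rot: [-0.001, -0.101, 0.995, 0.001]
contact_force: [-0.6, -0.2, -0.2]
gripper_width: 88.0
grip_force: 0.0
t 11.4 at [ 476.4 -211.9  253.4] yaw 101.6 shift [-26.6 210.7  83.9] turn [ 0.003 -0.001 -0.976]
t 11.4 at [ 476.4 -211.9  253.4] yaw 101.6 shift [-26.6 210.7  83.9] turn [-1.000e-03 -4.000e-03  2.165e+00]
```

View pics/w3.png

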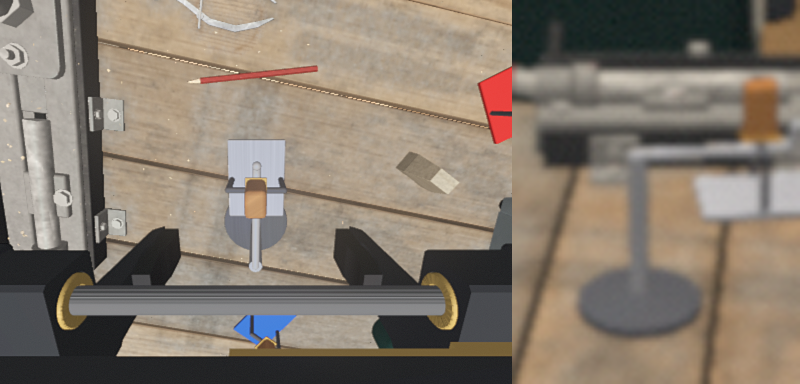

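The cover hangs clear on the hook. Next, the block.

```bash
python3 -m inch '[[[88,-4,40,0,0,0,-0.14],[88,-8,80,5,0,0,-0.28],[88,-13,120,15,0,0,-0.42],[88,-18,160,30,0,0,-0.56],[88,-20,200,50,0,0,-0.7]]]'; python3 -c "
from h import *
go(441.6,4.2,150,157.5)"
```

```text
clock: 12.0
eef_pos: [456.7, -11.2, 204.9]
ee_rot: [0.0, -0.438, 0.899, -0.0]
contact_force: [0.5, -0.2, -0.1]
gripper_width: 88.1
grip_force: 0.0
t 12.0 at [456.7 -11.2 204.9] yaw 142.0 shift [-2.8 21.5 54.9] turn [-0.001  0.    -0.271]
```

```bash
python3 -m inch '[[[88,-1,10,15,0,0,-0.14],[88,-2,20,30,0,0,-0.27],[88,-2.8,21.5,45,0,0,-0.27],[88,-2.8,21.5,45,0,0,-0.27],[88,-2.8,21.5,45,0,0,-0.27]]]'; python3 -m inch '[[[88,0,0,0,0,0,0],[88,0,0,0,0,0,0],[88,0,0,0,0,0,0],[88,0,0,0,0,0,0],[88,0,0,0,0,0,0]]]';python3 -c "
from h import *
go(441.6,4.2,54,157.5)
c=wcam();im=cams.get_image('wrist')[:,:,::-1]
x,y=156,110
cv2.imwrite('pics/w4.png',cv2.resize(im[y:y+150,x:x+200],(800,600),interpolation=cv2.INTER_CUBIC))
print((np.array(proj(c,[441.6,4.2,62]))-[x,y])*4)
import pickle;pickle.dump(c,open('w4.pkl','wb'))"
```

```text
clock: 12.5
eef_pos: [441.4, 2.9, 160.1]
ee_rot: [-0.0, -0.553, 0.833, 0.0]
contact_force: [-0.5, -0.7, 0.1]
gripper_width: 87.9
grip_force: 0.0
clock: 13.0
eef_pos: [441.7, 2.9, 160.5]
ee_rot: [0.0, -0.553, 0.833, -0.0]
contact_force: [0.2, -0.2, -0.1]
gripper_width: 88.0
grip_force: 0.0
t 13.0 at [441.7   2.9 160.5] yaw 157.1 shift [ -1.2   0.7 106.5] turn [-0.     0.    -0.006]
[407.1128857 358.1056311]
```

View pics/w4.png

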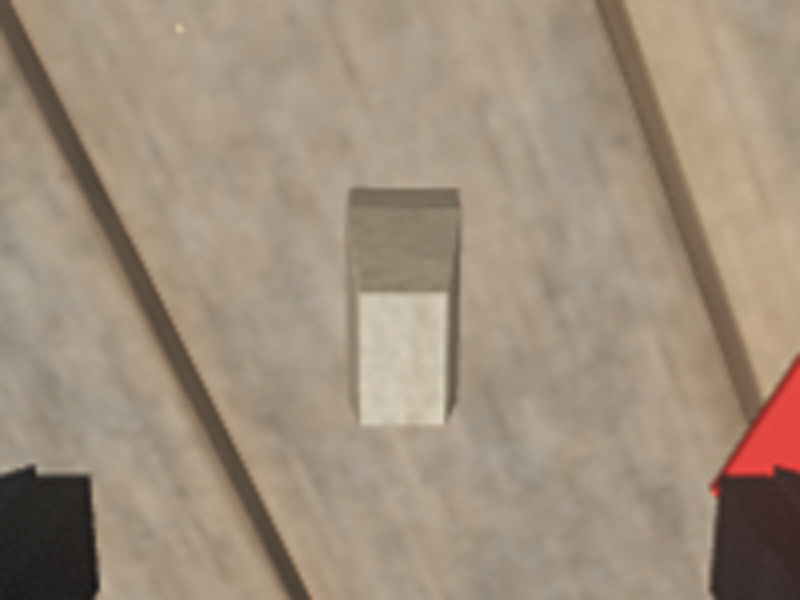

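```bash
python3 -m inch '[[[55,-1,0.7,30,0,0,0],[55,-1,0.7,65,0,0,0],[50,-1,0.7,92,0,0,0],[45,-1,0.7,106,0,0,0],[40,-1,0.7,106,0,0,0]]]' 30; python3 -m inch '[[[0,0,0,0,0,0,0],[0,0,0,0,0,0,0],[0,0,0,0,0,0,0],[0,0,0,0,0,0,0],[0,0,0,0,0,0,0]]]'; python3 -m inch '[[[0,0,0,0,0,0,0],[0,0,0,0,0,0,0],[0,0,0,0,0,0,0],[0,0,0,-8,0,0,0],[0,0,0,-20,0,0,0]]]'; python3 -c "
from h import *
go(502.5,191.7,160,102.2)"
```

```text
clock: 13.55
eef_pos: [439.6, 4.6, 52.4]
ee_rot: [-0.002, -0.553, 0.833, 0.002]
contact_force: [-0.1, -0.0, 0.7]
gripper_width: 49.7
grip_force: 0.0
clock: 14.05
eef_pos: [442.3, 3.9, 55.3]
ee_rot: [0.001, -0.553, 0.833, -0.001]
contact_force: [0.8, 0.3, 5.6]
gripper_width: 22.9
grip_force: 30.1
clock: 14.55
eef_pos: [440.4, 4.4, 74.4]
ee_rot: [-0.001, -0.553, 0.833, 0.001]
contact_force: [0.3, 0.0, -0.1]
gripper_width: 23.2
grip_force: 29.8
t 14.55 at [440.4   4.4  74.4] yaw 157.1 shift [-196.7   15.8  -85.7] turn [ 0.002 -0.001  0.959]
```

```bash
python3 -m inch '[[[0,0,0,-35,0,0,0],[0,-20,2,-70,0,0,0.13],[0,-60,4,-86,0,0,0.26],[0,-105,8,-86,0,0,0.4],[0,-150,12,-86,0,0,0.54]]]'; python3 -c "
from h import *
go(502.5,191.7,155,102.2)"
```

```text
clock: 15.05
eef_pos: [488.2, 143.7, 162.5]
ee_rot: [0.001, -0.315, 0.949, -0.0]
contact_force: [-0.2, -0.5, -0.7]
gripper_width: 23.5
grip_force: 29.8
t 15.05 at [488.2 143.7 162.5] yaw 126.7 shift [-40.1  30.    7.6] turn [-0.001  0.003  0.427]
```

```bash
python3 -m inch '[[[0,-25,10,2,0,0,0.14],[0,-50,20,4,0,0,0.28],[0,-76,36,8,0,0,0.427],[0,-78,50,8,0,0,0.427],[0,-78,50,8,0,0,0.427]]]'; python3 -m inch '[[[0,0,0,0,0,0,0],[0,0,0,0,0,0,0],[0,0,0,0,0,0,0],[0,0,0,0,0,0,0],[0,0,0,0,0,0,0]]]'; python3 -c "
from h import *
go(502.5,191.7,155,102.2)
c=wcam();im=cams.get_image('wrist')[:,:,::-1]
x,y=186,90
cv2.imwrite('pics/w5.png',cv2.resize(im[y:y+150,x:x+150],(600,600),interpolation=cv2.INTER_CUBIC))
import pickle;pickle.dump(c,open('w5.pkl','wb'))"
```

```text
clock: 15.55
eef_pos: [518.0, 230.4, 152.5]
ee_rot: [-0.001, -0.112, 0.994, -0.0]
contact_force: [0.1, -1.5, -0.6]
gripper_width: 22.9
grip_force: 29.8
clock: 16.05
eef_pos: [519.6, 228.7, 152.6]
ee_rot: [0.0, -0.109, 0.994, -0.0]
contact_force: [-0.5, 0.1, -1.1]
gripper_width: 22.9
grip_force: 29.8
t 16.05 at [519.6 228.7 152.6] yaw 102.6 shift [ 24.7 -32.4  -2.4] turn [-0.     0.     0.006]
```

View pics/w5.png

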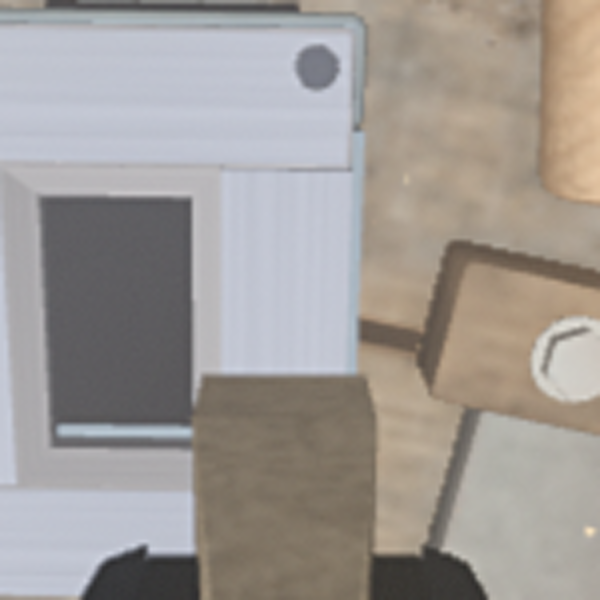

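Run:
```python
from h import *
import pickle
np.set_printoptions(precision=1,suppress=True)
c=pickle.load(open('w5.pkl','rb'));f=lambda u,v,z:onz(c,(186+u/4,90+v/4),z)
P=np.array([f(*p,65) for p in[(3,169),(221,168),(218,487),(17,487)]])
a=P[2]+P[3]-P[0]-P[1];ang=np.degrees(np.arctan2(a[1],a[0]))
print("mouth ctr",P.mean(0),"ang",ang,"len",np.linalg.norm(a)/2,"w",np.linalg.norm(P[1]-P[0]))
Q=np.array([f(*p,59) for p in[(40,197),(192,197),(192,447),(52,447)]]);b=Q[2]+Q[3]-Q[0]-Q[1]
print("inner",Q.mean(0),np.degrees(np.arctan2(b[1],b[0])),np.linalg.norm(b)/2,np.linalg.norm(Q[1]-Q[0]))
t=np.array([519.6,228.7,0])
al=np.radians(12.6);ux=np.array([np.cos(al),np.sin(al),0]);uy=np.array([-np.sin(al),np.cos(al),0])
for z,(l,r) in[(98,((203,376),(368,376))),(121,((194,412),(376,412)))]:
    L,Rr=f(*l,z),f(*r,z);m=(L+Rr)/2;print(z,"w",np.linalg.norm(Rr-L),"edge ang",np.degrees(np.arctan2(*(Rr-L)[1::-1])),"end mid in tool frame: ux",(m-t)@ux,"uy",(m-t)@uy)
```

```text
mouth ctr [503.6 191.9  65. ] ang 11.045919930098991 len 63.24084440247763 w 40.41223376894233
inner [503.3 191.8  59. ] 11.484566072539044 50.83107577424955 29.172933319643985
98 w 27.310428716579313 edge ang 102.57740185882338 end mid in tool frame: ux -24.664877300037865 uy 0.5239628749560906
121 w 26.55541985240996 edge ang 102.57775936940705 end mid in tool frame: ux -25.714691077077113 uy 0.40387879276284494
```

```bash
python3 -c "
from h import *
go(503.4,191.6,130,101.8)"
```

```text
t 16.1 at [519.5 228.8 152.5] yaw 102.6 shift [ 23.9 -32.8  22.5] turn [-0.     0.     0.013]
```

```bash
python3 -m inch '[[[0,8,-11,0,0,0,0.013],[0,16,-22,0,0,0,0.013],[0,24,-33,5,0,0,0.013],[0,24,-33,15,0,0,0.013],[0,24,-33,22,0,0,0.013]]]'; python3 -m inch '[[[0,0,0,0,0,0,0],[0,0,0,0,0,0,0],[0,0,0,0,0,0,0],[0,0,0,0,0,0,0],[0,0,0,0,0,0,0]]]'; python3 -c "
from h import *
go(503.4,191.6,118,101.8)
c=wcam();im=cams.get_image('wrist')[:,:,::-1]
x,y=196,110
cv2.imwrite('pics/w6.png',cv2.resize(im[y:y+150,x:x+120],(480,600),interpolation=cv2.INTER_CUBIC))
import pickle;pickle.dump(c,open('w6.pkl','wb'))"
```

```text
clock: 16.6
eef_pos: [502.8, 191.1, 129.4]
ee_rot: [-0.0, -0.102, 0.995, 0.0]
contact_force: [-0.3, -0.1, -0.8]
gripper_width: 23.1
grip_force: 29.8
clock: 17.1
eef_pos: [503.4, 192.0, 130.7]
ee_rot: [0.0, -0.103, 0.995, 0.0]
contact_force: [0.7, 0.8, -1.2]
gripper_width: 23.4
grip_force: 29.8
t 17.1 at [503.4 192.  130.7] yaw 101.9 shift [ 0.1 -0.4 12.7] turn [-0.     0.001  0.001]
```

View pics/w6.png

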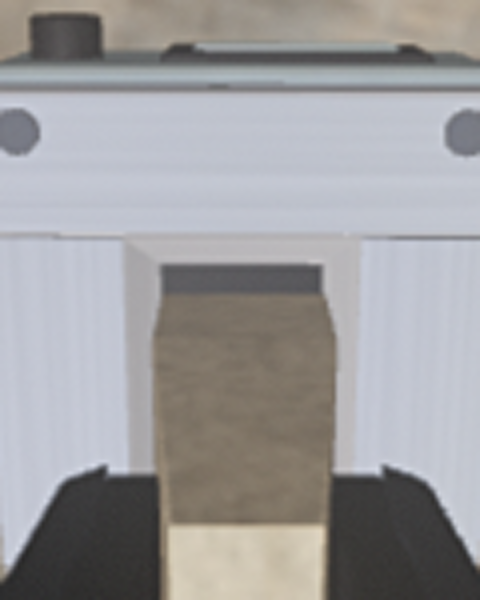

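Run:
```python
from h import *
import pickle
c=pickle.load(open('w6.pkl','rb'));f=lambda u,v,z:onz(c,(196+u/4,110+v/4),z)
al=np.radians(11.8);ux=np.array([np.cos(al),np.sin(al),0])
for n,p in[("foot",f(243,294,76.2)),("inner",f(243,264,59)),("mouth",f(243,238,65))]:print(n,(p-[503.4,192,0])@ux)
```

```text
foot -24.920551515565357
inner -25.675002877618546
mouth -31.82826399316186
```

```bash
python3 -m inch '[[[0,0,0,4,0,0,0],[0,0,0,8,0,0,0],[0,0,0,12,0,0,0],[0,0,0,15,0,0,0],[0,0,0,18,0,0,0]]]'; python3 -m inch '[[[0,0,0,2,0,0,0],[0,0,0,3,0,0,0],[0,0,0,4,0,0,0],[0,0,0,5,0,0,0],[0,0,0,5,0,0,0]]]'
```

```text
clock: 17.65
eef_pos: [503.1, 191.7, 112.0]
ee_rot: [-0.0, -0.103, 0.995, -0.0]
contact_force: [-0.3, -0.9, -1.0]
gripper_width: 22.9
grip_force: 29.8
clock: 18.15
eef_pos: [503.2, 191.8, 107.4]
ee_rot: [-0.0, -0.103, 0.995, -0.0]
contact_force: [-0.4, 0.8, -1.0]
gripper_width: 22.9
grip_force: 29.8
```

No resistance with the foot already 12 mm down, so I'll carry on lowering.

```bash
python3 -m inch '[[[0,0,0,3,0,0,0],[0,0,0,6,0,0,0],[0,0,0,9,0,0,0],[0,0,0,12,0,0,0],[0,0,0,14,0,0,0]]]'; python3 -m inch '[[[0,0,0,0,0,0,0],[0,0,0,0,0,0,0],[0,0,0,0,0,0,0],[0,0,0,0,0,0,0],[0,0,0,0,0,0,0]]]'; python3 -c "
from h import *
a=cams.get_image('side')[:,:,::-1];b=cams.get_image('scene')[:,:,::-1]
cv2.imwrite('pics/f.png',np.hstack([cv2.resize(a[130:280,215:315],(400,600),interpolation=cv2.INTER_CUBIC),cv2.resize(b[180:280,290:357],(400,600),interpolation=cv2.INTER_CUBIC)]))"
```

```text
clock: 18.65
eef_pos: [503.0, 191.7, 92.9]
ee_rot: [-0.0, -0.103, 0.995, -0.0]
contact_force: [0.0, -0.2, -0.4]
gripper_width: 23.0
grip_force: 29.8
clock: 19.15
eef_pos: [503.3, 191.8, 93.5]
ee_rot: [0.0, -0.103, 0.995, 0.0]
contact_force: [0.7, 0.5, -0.2]
gripper_width: 22.9
grip_force: 29.8
```

View pics/f.png

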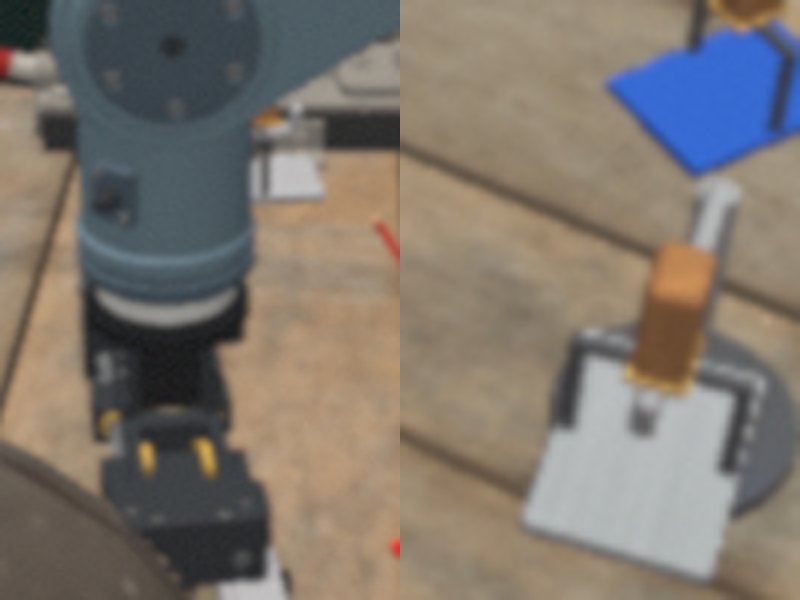

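The cover still hangs on the arm. The block is at depth with no load on it and is gripped at 30 N, so I'm handing in.

```bash
python3 -c "
from station import robot
print(robot.hand_in())"
```

```text
the job is handed in; nothing more can be done
None
```

The job is handed in at about 19 s of the 54 s limit (no verdict came back): the cover hangs released on the hook, the block is gripped upright in the slot with its foot about 26 mm below the plate top and no measurable force on the plate, and the oil can was not touched.

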